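# Fetch the sugar bowl from behind the tea glasses

## Robot

A 6-joint arm with a two-finger parallel gripper is mounted at the origin on the work surface. World frame = base frame: x ahead of the robot, y to its left, z up, the work surface at z = 0. Lengths are in m, angles in rad, forces in N, time in s.
With the tool pointing down it reaches from about 0.35 to 0.775 m from the base axis. Payload 7.3 kg.
Tool frame: the origin (TCP) lies at the very end of the fingers, on their centre line; the grasp point (between the pads) lies 19 mm behind it; z points along the fingers, y is the line along which they close (so a half turn about z gives the same grasp; the last joint's range is limited). The gripper opens to 92 mm and grips with 3 to 60 N. Pads are 19 mm wide; open, the fingers measure 130 mm over their backs; the gripper's body (75 mm by 190 mm) begins 47 mm behind the grasp point.
Start: joints at [1.087, 0.342, 1.524, -0, 1.275, -0.146], TCP at [0.174, 0.495, 0.227] pointing down, gripper open.
Joint ranges: [-2.53, 2.53], [-0.77, 2.02], [0.04, 2.7], [-1, 4.14], [0.28, 2.66], [-3.11, 3.11]. Speed limits (rad/s): [2.57, 2.57, 3.14, 3.14, 3.14, 3.14].

## Interface

Orientations are given as [roll, pitch, yaw] about the fixed x, y, z axes, in that order (R = Rz(yaw) Ry(pitch) Rx(roll)).
In Python, from cell import robot gives the robot as it stands.
- The arm moves only by the tool apply_moves, never from a script. Its argument "rows" is a list of rows, each an object with "xyz": the shift along the tool's x, y, z in mm, a list of three; "turn": the turn about the tool's z in rad. A call has 1 to 10 rows; each row shifts and turns the commanded pose from where the row before left it, along the tool's axes as they then stand; what a row does not reach is not made up. A row lasts 1/8 s, in which the tool goes at most 62.5 mm and 10.7 degrees, less where a joint would pass 70% of its speed; a pose out of reach is approached as far as the arm can. A call with a gripper value outside its range is refused whole. "gripper" is the opening, from 0 (shut) to 1 (fully open), set as the call begins (left out, the last holds). The fingers move at their own pace and stop on an object; "newtons" is the grip in N (left out, the last holds). Time passes only in rows, so rows that do not move let the fingers close. It gives the time, the measured TCP pose, the force and the opening at its end, in the units of the state.
- robot.observe(): the state, without advancing time (a new reading comes with each control period).
- robot.read_camera(name): name is "scene" or "top"; returns a dict with "frame" (480x640x3 uint8, blue, green, red), "mtx" (3x3 intrinsics, pixels), "distortion" ([k1, k2, p1, p2, k3] as OpenCV has them; the pictures are not rectified), "R" (3x3) and "t" (3): a world point X has camera coordinates R X + t. Camera axes: x right, y down, z forward; pixel columns grow to the right and rows downward; lengths in m; the calibration is good to about 2 mm. A picture is of the moment at which its call begins. There is no depth.
- robot.hand_in(): hands the job in, once; it reports no verdict.
The state is a dict: "time": time; "qpos": joint angles; "qvel": joint speeds; "joint_efforts": joint torques, N m; "tool_pos": TCP position; "tool_rot": TCP orientation; "contact_force": force on the tool from outside, world axes, zero at the start; "torque": the same for the moment, N m; "opening": finger opening in m.
Only numpy, scipy, OpenCV 4.12 (cv2) and the standard library are available. Lean on these libraries where they do the work, as an engineer would, in place of code of your own. Each camera call takes 0.05 s, during which the arm holds its last target. There are 200 camera calls.

## Task

The white sugar bowl on the tea tray needs refilling, but the tall and the short tea glass on the red saucers stand in its way: first move both glasses aside onto the wooden board, then lift out the sugar bowl and stand it in the middle of the round cork trivet. With the bowl there, put each glass back in the middle of the same saucer it came from. Keep everything upright, set it down gently without dropping it, and do not disturb the two upturned glasses.

Things in the scene. Friction and masses are not known exactly. Their poses are not given: they have to be found in the camera images.
- glass_tall: tall empty tulip-shaped tea glass with thin gilt rim, loose, about 0.15 kg; upright on one of the two red saucers at the start. 106 mm high; diameter 43 mm at the foot, 38 mm at the waist (45 mm up), 46 mm at 74 mm up (a good height to grip), 54 mm at the rim. Origin: centre of the underside, z up its axis; round, so yaw is of no account
- glass_short: short tulip-shaped tea glass of the same make, loose, about 0.11 kg; upright on the other red saucer at the start. 80 mm high; diameter 40 mm at the foot, 35 mm at the waist (34 mm up), 40 mm at 50 mm up (a good height to grip), 50 mm at the rim. Origin: centre of the underside, z up its axis; yaw is of no account
- sugar_bowl: closed white porcelain sugar bowl, loose, one piece with its lid, 0.28 kg, on the tray behind the glasses, 80 mm from each. 80 mm high over its small ball knob; wall straight and 62 mm across from 12 to 52 mm up; lid 63 mm across at 55-58 mm up. Origin: centre of the underside. The tin is close behind: with the glasses gone, grip from above, fingers on the line saucer to saucer, tips above saucer rims
- saucer_tall: fixed red ceramic saucer on the tray, 94 mm across and 9 mm high; the flat middle is 68 mm across, its upper face 4 mm above the origin, which is the centre of the underside. The tall glass stands on it at the start; whether it is the left or the right one changes
- saucer_short: fixed red ceramic saucer on the tray, 94 mm across and 9 mm high; the flat middle is 68 mm across, its upper face 4 mm above the origin, which is the centre of the underside. Looks the same as the other; the short glass stands on it at the start
- board: fixed rectangular wooden board on the counter to one side of the tray (left or right, changing), the place for the cleared glasses: 240 mm along its x, 120 mm along its y, 14 mm thick. Origin: centre of the underside
- trivet: fixed round cork trivet on the counter on the side of the tray opposite the board, 120 mm across, 8 mm thick, the sugar bowl's destination. Origin: centre of the underside
- spare_left: upturned (rim down) short tea glass standing directly on the tray behind, left of the tea tin, 80 mm high, 50 mm across at its lower end, loose; leave it alone. Origin: centre of its underside (the rim)
- spare_right: second upturned short tea glass, standing right of the tea tin, same sizes; leave it alone. Origin: centre of its underside (the rim)
- tea_tin: fixed green tea tin with a brass lid, on the tray 16 mm behind the sugar bowl: 42 mm along its x, 92 mm along its y, 63 mm high. Origin: centre of the underside. The tray under all these things is round stainless steel, 344 mm across, floor 4 mm above the counter, rim 12 mm high
Things that resemble listed ones, but are neither listed nor needed, are in the scene too. Leave any turquoise look-alike of the saucer_tall alone. What is shaped like the glass_tall but turquoise is not meant.

How it is judged:
By the outcome, as a careful person would: the job done as asked, in the order asked, and still so for the second after the job is handed in, with the robot touching nothing.
It also fails if it takes over 122 s, if anything falls off the work surface, if the arm or the gripper's body presses on something with over 40 N, if the wrist force passes 120 N, or if a joint passes its speed limit or range.

## Working session

There is one attempt and no reset: what is moved stays moved. The work goes in short steps, Python scripts to look and compute and a tool call to move; the robot and the scene stay as the last step left them, time stands still between calls to the robot, and variables do not carry over. Pictures are saved under pics/ and viewed, on a budget of 14 in all, crops included, one or two more only if the job needs it, and the job is handed in when it is done.

Besides the shell and the picture viewer there is one more tool, called after ">>>" as name([rows], argument=value, ...), one row to a line, values as JSON. apply_moves: Moves the arm, as the interface text tells. Its arguments: {"type":"object","properties":{"rows":{"type":"array"},"gripper":{"type":"number"},"newtons":{"type":"number"}},"required":["rows"]}

```bash
mkdir -p pics; ls
cat > h.py <<'E'
import cv2,numpy as np
from cell import robot
def shot(n,f):
    c=robot.read_camera(n); cv2.imwrite(f,c["frame"]); return c
def ray(c,u,v,z):
    p=cv2.undistortPoints(np.array([[[u,v]]],float),np.array(c["mtx"]),np.array(c["distortion"])).ravel()
    R=np.array(c["R"]);t=np.array(c["t"]);o=-R.T@t;d=R.T@np.array([*p,1]);return o+d*(z-o[2])/d[2]
def proj(c,X):
    return cv2.projectPoints(np.array(X,float).reshape(-1,1,3),cv2.Rodrigues(np.array(c["R"]))[0],np.array(c["t"],float),np.array(c["mtx"]),np.array(c["distortion"]))[0].reshape(-1,2)
E
python3 -c "
from h import *
for n in('scene','top'):
  c=shot(n,f'pics/{n}0.png'); print(n,-np.array(c['R']).T@c['t'],np.array(c['R'])[2])
print(robot.observe())"
```

```text
pics
scene [ 0.8385441  -0.5199264   0.75732574] [-0.36862967  0.55493009 -0.74576455]
top [ 0.40295393 -0.0174593   1.13318151] [ 0.0773096   0.02271562 -0.99674833]
{'time': 0.1, 'qpos': array([ 1.08705210e+00,  3.42654282e-01,  1.52492462e+00, -3.25211336e-06,
        1.27538808e+00, -1.46003217e-01]), 'qvel': array([ 0.00016158, -0.00139765, -0.00442833, -0.00077092, -0.00051825,
       -0.00036505]), 'joint_efforts': array([ 2.88325005e-03, -4.32010210e+01, -2.44695389e+01,  7.21485238e-02,
        5.26350620e-02, -3.96260202e-05]), 'tool_pos': array([0.17377388, 0.49502363, 0.22611272]), 'tool_rot': array([-3.14023249e+00, -1.96867905e-04,  2.80385246e+00]), 'contact_force': array([ 0.16566996, -1.03201723, -1.18162703]), 'torque': array([0.00017611, 0.03050682, 0.03525841]), 'opening': 0.09174390066462611}
```

View pics/scene0.png

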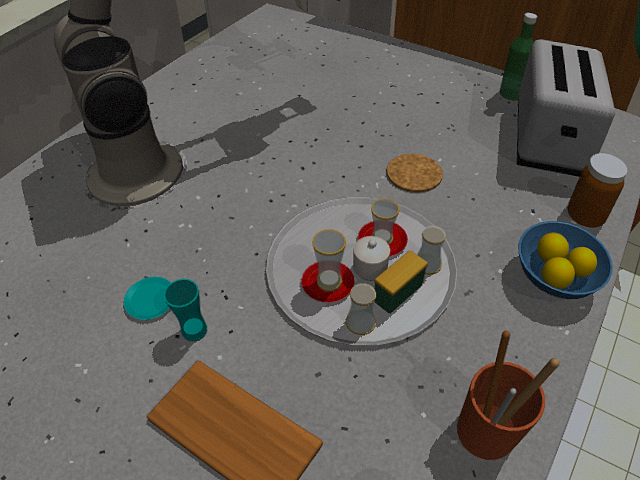

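View pics/top0.png

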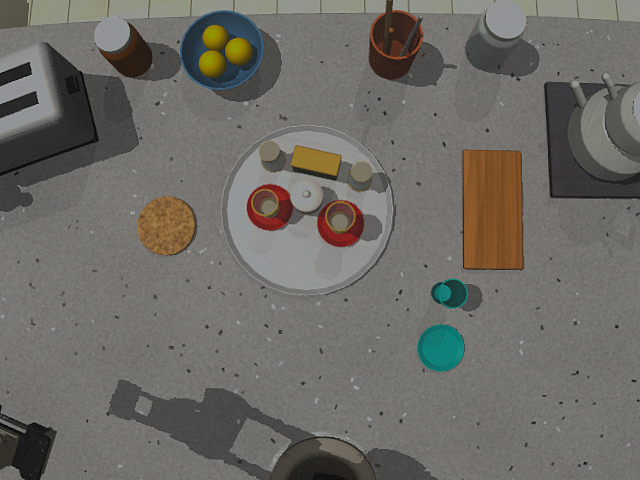

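The scene and top views show the tall glass on the right saucer (top view 340,222) and the short one on the left saucer (270,207). The bowl is at (306,195), the board on the right at (492,210), and the trivet on the left at (167,225). The turquoise glass stands at (450,293).

```bash
python3 -c "
from h import *
a=cv2.imread('pics/top0.png')[130:270,220:400]; cv2.imwrite('pics/c1.png',cv2.resize(a,(768,597),interpolation=cv2.INTER_CUBIC))
a=cv2.imread('pics/scene0.png')[190:340,270:470]; cv2.imwrite('pics/c2.png',cv2.resize(a,(800,600),interpolation=cv2.INTER_CUBIC))
c=robot.read_camera('top')
img=c['frame'];hsv=cv2.cvtColor(img,cv2.COLOR_BGR2HSV)
m=((hsv[...,0]<8)|(hsv[...,0]>172))&(hsv[...,1]>180)&(hsv[...,2]>60)
m[:100]=0
n,l,s,ce=cv2.connectedComponentsWithStats(m.astype('uint8'))
for i in range(1,n):
  if s[i,4]>100:
    pts=np.argwhere(l==i)[:,::-1].astype(np.float32); hull=cv2.convexHull(pts); print('saucer',cv2.fitEllipse(hull),s[i], ray(c,*cv2.fitEllipse(hull)[0],0.013))
for nme,u,v,z in [('trivet',167,225.5,.008)]+[('board',*p,.014) for p in [(463,150),(521,151),(523,269),(463,268)]]+[('tray',308,210,.012),('tg',434,293,0.),('tgrim',453,293,.106)]: print(nme,ray(c,u,v,z))
"
```

```text
saucer ((269.0672912597656, 206.78953552246094), (44.03515625, 45.28395080566406), 25.63704490661621) [247 185  43  45 624] [0.55978949 0.1049828  0.013     ]
saucer ((335.82916259765625, 230.5011444091797), (27.07217788696289, 42.254310607910156), 121.96105194091797) [318 216  40  31 490] [ 0.51224892 -0.02726912  0.013     ]
trivet [0.52372223 0.31208506 0.008     ]
board [ 0.6741429  -0.28298713  0.014     ]
board [ 0.67324427 -0.40219722  0.014     ]
board [ 0.43529062 -0.39827987  0.014     ]
board [ 0.43781913 -0.27738009  0.014     ]
tray [0.55322775 0.02769478 0.012     ]
tg [ 0.38890045 -0.22180186  0.        ]
tgrim [ 0.39003991 -0.23715429  0.106     ]
```

View pics/c1.png

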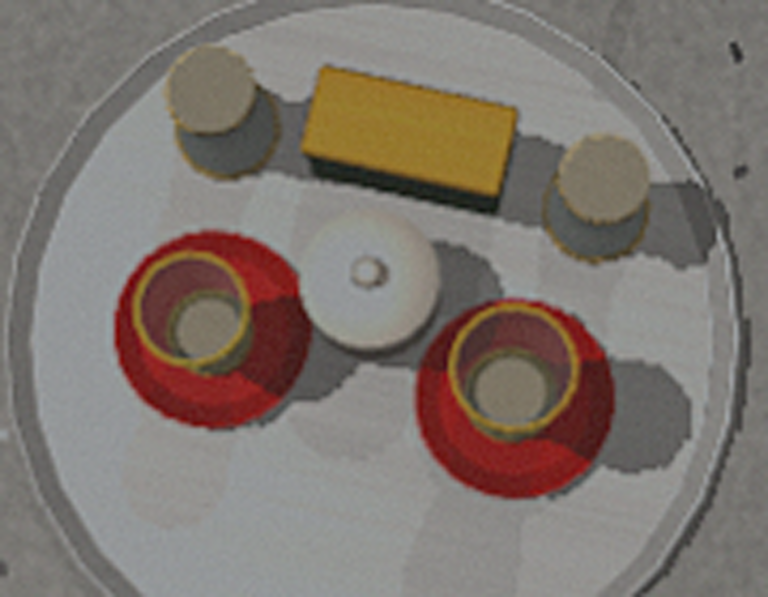

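View pics/c2.png

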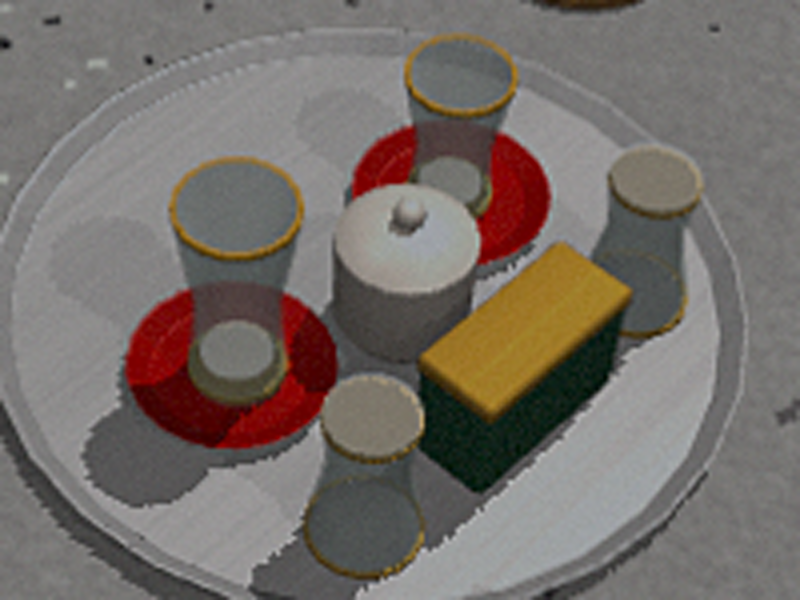

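The crops show both saucers, both rims and the bowl knob clearly. In c1 the short rim is at (191,310), the tall rim at (514,369) and the knob at (369,271). The saucer centres there are (213,329) and (515,398).

```bash
python3 -c "
from h import *
c=robot.read_camera('top'); s=robot.read_camera('scene')
k=768/180
T=lambda x,y,z: ray(c,220+(x+.5)/k-.5,130+(y+.5)/k-.5,z).round(4)
S=lambda x,y,z: ray(s,270+(x+.5)/4-.5,190+(y+.5)/4-.5,z).round(4)
print('sauS',T(213.5,329.5,.013));print('sauT',T(515.5,398,.013),S(232,364,.013))
print('gS',T(191.5,310.5,.088),S(461,75.5,.088));print('gT',T(514,369,.114),S(236.5,207.5,.114))
print('bowl',T(369.5,279,.0605),T(369,271,.08),S(409,213,.08))
print('spares',T(211,89,.084),T(603,178,.084),S(655,181,.084),S(372,417,.084))
print('tin',[T(*p,.067) for p in [(322,66),(517,108),(498,196),(303,150)]])
f=lambda n,u,v,z:print(n,ray(s,u,v,z).round(4))
f('triv',414.5,172,.008); f('b',198,362,.014);f('b',321,443,.014);f('b',148,416,.014);f('tgrim',183,293,.106);f('tgfoot',193,329,0.003)
"
```

```text
sauS [0.5597 0.1038 0.013 ]
sauT [ 0.5273 -0.0364  0.013 ] [ 0.5273 -0.0351  0.013 ]
gS [0.5576 0.1054 0.088 ] [0.5585 0.1061 0.088 ]
gT [ 0.5284 -0.0341  0.114 ] [ 0.5286 -0.0328  0.114 ]
bowl [0.5754 0.0292 0.0605] [0.5759 0.0286 0.08  ] [0.5756 0.0289 0.08  ]
spares [0.6567 0.0982 0.084 ] [ 0.616  -0.0737  0.084 ] [0.6575 0.0975 0.084 ] [ 0.6168 -0.0745  0.084 ]
tin [array([0.6709, 0.0504, 0.067 ]), array([ 0.6513, -0.0366,  0.067 ]), array([ 0.6115, -0.028 ,  0.067 ]), array([0.6327, 0.0587, 0.067 ])]
triv [0.5263 0.3124 0.008 ]
b [ 0.442  -0.2817  0.014 ]
b [ 0.6755 -0.2867  0.014 ]
b [ 0.4388 -0.3937  0.014 ]
tgrim [ 0.3929 -0.2335  0.106 ]
tgfoot [ 0.3877 -0.2352  0.003 ]
```

>>> apply_moves([
  {"xyz": [0,0,0],"turn": -0.169},
  {"xyz": [0,0,0],"turn": -0.169},
  {"xyz": [-25.3,-37.8,0],"turn": 0},
  {"xyz": [-25.3,-37.8,0],"turn": 0},
  {"xyz": [-25.3,-37.8,0],"turn": 0},
  {"xyz": [-25.3,-37.8,0],"turn": 0},
  {"xyz": [-25.3,-37.8,0],"turn": 0},
  {"xyz": [-25.3,-37.8,0],"turn": 0},
  {"xyz": [-25.3,-37.8,0],"turn": 0},
  {"xyz": [-25.3,-37.8,0],"turn": 0},
], gripper=0.76, newtons=10)

```text
time: 1.5
tool_pos: [0.3771, 0.1917, 0.2268]
tool_rot: [3.141, 0.0, -3.141]
contact_force: [1.0, 0.4, 0.0]
opening: 0.0696
```

>>> apply_moves([
  {"xyz": [-25.3,-37.8,0],"turn": 0},
  {"xyz": [-25.3,-37.8,0],"turn": 0},
  {"xyz": [-25.3,-37.8,0],"turn": 0},
  {"xyz": [-25.3,-37.8,0],"turn": 0},
  {"xyz": [-25.3,-37.8,0],"turn": 0},
  {"xyz": [-25.3,-37.8,0],"turn": 0},
  {"xyz": [0,0,20],"turn": -0.17},
  {"xyz": [0,0,20],"turn": 0},
  {"xyz": [0,0,0],"turn": 0},
  {"xyz": [0,0,0],"turn": 0},
])

```text
time: 2.75
tool_pos: [0.5287, -0.0337, 0.1874]
tool_rot: [-3.141, 0.001, -2.971]
contact_force: [0.8, 0.3, 0.0]
opening: 0.0696
```

```bash
cat >> h.py <<'E'
def to(x,y,z):
    o=robot.observe();p=o["tool_pos"];w=o["tool_rot"][2];d=np.array([x,y,z])-p
    print("t%.2f"%o["time"],"pos",p.round(4),"rot",o["tool_rot"].round(3),"q",o["qpos"].round(2),"F",o["contact_force"].round(1),"open",round(o["opening"],4))
    print("tool shift mm",(1000*np.array([d[0]*np.cos(w)+d[1]*np.sin(w),d[0]*np.sin(w)-d[1]*np.cos(w),-d[2]])).round(1))
E
python3 -c "
from h import *
to(.5285,-.0340,.063)"
```

```text
t2.75 pos [ 0.5287 -0.0337  0.1874] rot [-3.141e+00  1.000e-03 -2.971e+00] q [-0.21  0.38  1.57  0.    1.18 -1.95] F [0.8 0.3 0. ] open 0.0696
tool shift mm [  0.2  -0.2 124.4]
```

>>> apply_moves([
  {"xyz": [0,0,25],"turn": 0},
  {"xyz": [0,0,25],"turn": 0},
  {"xyz": [0,0,25],"turn": 0},
  {"xyz": [0,0,20],"turn": 0},
  {"xyz": [0,0,15],"turn": 0},
  {"xyz": [0,0,14.4],"turn": 0},
  {"xyz": [0,0,0],"turn": 0},
])

```text
time: 3.62
tool_pos: [0.5279, -0.0336, 0.0617]
tool_rot: [3.141, -0.001, -2.971]
contact_force: [-0.6, 0.6, 0.2]
opening: 0.0697
```

>>> apply_moves([
  {"xyz": [0,0,0],"turn": 0},
  {"xyz": [0,0,0],"turn": 0},
  {"xyz": [0,0,0],"turn": 0},
  {"xyz": [0,0,0],"turn": 0},
  {"xyz": [0,0,0],"turn": 0},
  {"xyz": [0,0,0],"turn": 0},
], gripper=0.2, newtons=10)

```text
time: 4.38
tool_pos: [0.5288, -0.0337, 0.0629]
tool_rot: [-3.141, 0.001, -2.971]
contact_force: [0.0, 1.4, 5.9]
opening: 0.0517
```

```bash
python3 -c "
from h import *
to(.63,-.335,.25); shot('scene','pics/s2.png')"
```

```text
t4.38 pos [ 0.5288 -0.0337  0.0629] rot [-3.141e+00  1.000e-03 -2.971e+00] q [-0.21  0.54  1.72  0.    0.88 -1.95] F [0.  1.4 5.9] open 0.0517
tool shift mm [ -48.8 -314.1 -187.1]
```

View pics/s2.png

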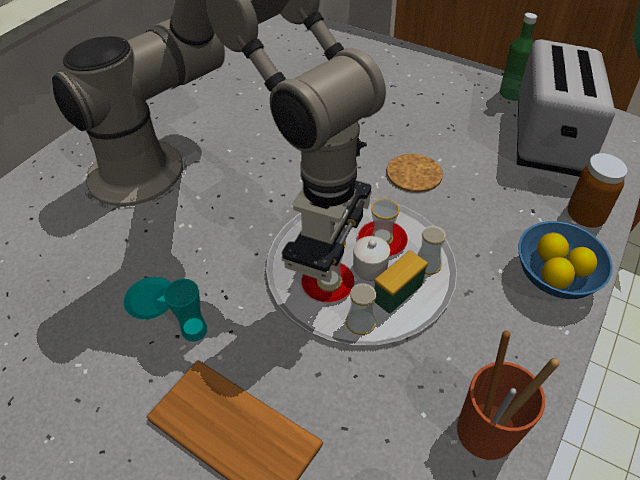

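The gripper is around the tall glass at (325,280). Its opening is still 52 mm, so I'll let it settle.

>>> apply_moves([
  {"xyz": [0,0,0],"turn": 0},
  {"xyz": [0,0,0],"turn": 0},
  {"xyz": [0,0,0],"turn": 0},
  {"xyz": [0,0,0],"turn": 0},
])

```text
time: 4.92
tool_pos: [0.5288, -0.0338, 0.0629]
tool_rot: [-3.141, 0.001, -2.971]
contact_force: [-0.2, 0.7, 5.7]
opening: 0.0516
```

```bash
python3 -c "
from h import *
to(.63,-.335,.25)"
```

```text
t4.92 pos [ 0.5288 -0.0338  0.0629] rot [-3.141e+00  1.000e-03 -2.971e+00] q [-0.21  0.54  1.72  0.    0.88 -1.95] F [-0.2  0.7  5.7] open 0.0516
tool shift mm [ -48.7 -314.  -187.1]
```

>>> apply_moves([
  {"xyz": [0,0,-5],"turn": 0},
  {"xyz": [0,0,-10],"turn": 0},
  {"xyz": [0,0,-20],"turn": 0},
  {"xyz": [0,0,-25],"turn": 0},
  {"xyz": [0,0,-25],"turn": 0},
  {"xyz": [0,0,-25],"turn": 0},
  {"xyz": [0,0,-20],"turn": 0},
  {"xyz": [0,0,-10],"turn": 0},
  {"xyz": [0,0,-5],"turn": 0},
  {"xyz": [0,0,0],"turn": 0},
])

```text
time: 6.18
tool_pos: [0.5281, -0.0338, 0.207]
tool_rot: [3.141, -0.0, -2.971]
contact_force: [0.7, -0.4, -0.2]
opening: 0.0515
```

```bash
python3 -c "
from h import *
to(.63,-.335,.21); shot('scene','pics/s3.png')
a=cv2.imread('pics/s3.png')[130:350,200:480]; cv2.imwrite('pics/c3.png',cv2.resize(a,None,fx=2.7,fy=2.7,interpolation=cv2.INTER_CUBIC))"
```

```text
t6.17 pos [ 0.5281 -0.0338  0.207 ] rot [ 3.141 -0.    -2.971] q [-0.21  0.37  1.54  0.    1.23 -1.95] F [ 0.7 -0.4 -0.2] open 0.0515
tool shift mm [ -49.4 -314.1   -3. ]
```

View pics/c3.png

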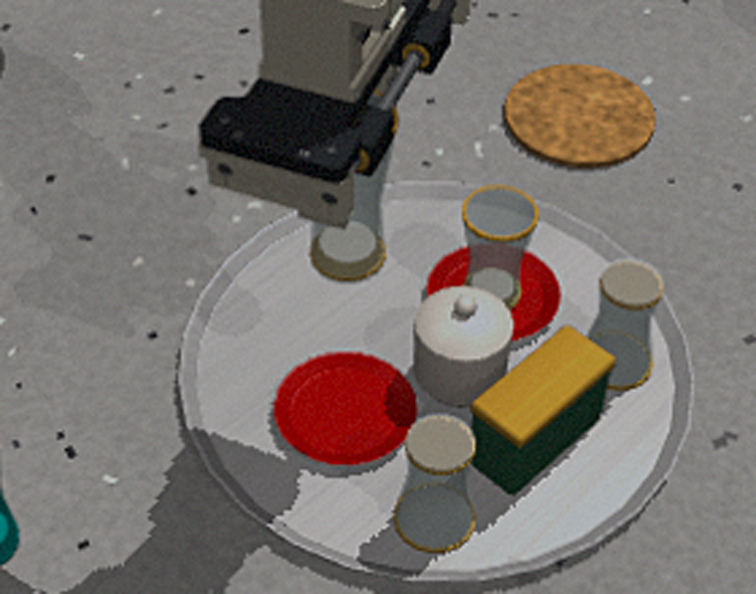

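The tall glass is held upright with its foot at (347,255). Its saucer is now clear at (345,409) in the crop.

>>> apply_moves([
  {"xyz": [-2.4,-15,0],"turn": 0},
  {"xyz": [-4.6,-29.9,0],"turn": 0},
  {"xyz": [-4.6,-29.9,0],"turn": 0},
  {"xyz": [-4.6,-29.9,0],"turn": 0},
  {"xyz": [-4.6,-29.9,0],"turn": 0},
  {"xyz": [-4.6,-29.9,0],"turn": 0},
  {"xyz": [-4.6,-29.9,0],"turn": 0},
  {"xyz": [-4.6,-29.9,0],"turn": 0},
  {"xyz": [-4.6,-29.9,0],"turn": 0},
  {"xyz": [-4.6,-29.9,0],"turn": 0},
])

```text
time: 7.48
tool_pos: [0.6194, -0.3084, 0.2063]
tool_rot: [3.141, -0.001, -2.972]
contact_force: [0.6, 0.1, -1.8]
opening: 0.0514
```

>>> apply_moves([
  {"xyz": [-4.6,-29.9,0],"turn": 0},
  {"xyz": [-1,0,10],"turn": 0},
  {"xyz": [0,0,20],"turn": 0},
  {"xyz": [0,0,25],"turn": 0},
  {"xyz": [0,0,25],"turn": 0},
  {"xyz": [0,0,25],"turn": 0},
  {"xyz": [0,0,15],"turn": 0},
  {"xyz": [0,0,10],"turn": 0},
  {"xyz": [0,0,3],"turn": 0},
  {"xyz": [0,0,0],"turn": 0},
])

```text
time: 8.72
tool_pos: [0.6304, -0.335, 0.0749]
tool_rot: [-3.141, 0.001, -2.971]
contact_force: [-0.2, 0.7, -2.1]
opening: 0.0513
```

```bash
python3 -c "
from h import *
to(.63,-.335,.0695)"
```

```text
t8.72 pos [ 0.6304 -0.335   0.0749] rot [-3.141e+00  1.000e-03 -2.971e+00] q [-0.6   0.82  1.11  0.    1.21 -2.34] F [-0.2  0.7 -2.1] open 0.0513
tool shift mm [0.4 0.1 5.4]
```

>>> apply_moves([
  {"xyz": [0,0,2],"turn": 0},
  {"xyz": [0,0,1.5],"turn": 0},
  {"xyz": [0,0,1],"turn": 0},
  {"xyz": [0,0,0],"turn": 0},
  {"xyz": [0,0,0],"turn": 0},
])

```text
time: 9.35
tool_pos: [0.6302, -0.3349, 0.0698]
tool_rot: [3.142, 0.0, -2.971]
contact_force: [-0.3, 0.7, -2.0]
opening: 0.0514
```

>>> apply_moves([
  {"xyz": [0,0,0.7],"turn": 0},
  {"xyz": [0,0,0],"turn": 0},
  {"xyz": [0,0,0],"turn": 0},
])

```text
time: 9.72
tool_pos: [0.6302, -0.3349, 0.0691]
tool_rot: [3.142, 0.0, -2.971]
contact_force: [0.5, 0.5, -0.6]
opening: 0.0513
```

>>> apply_moves([
  {"xyz": [0,0,0.5],"turn": 0},
  {"xyz": [0,0,0],"turn": 0},
  {"xyz": [0,0,0],"turn": 0},
])

```text
time: 10.1
tool_pos: [0.6303, -0.3349, 0.069]
tool_rot: [-3.141, 0.0, -2.971]
contact_force: [-1.2, 0.7, 2.9]
opening: 0.0519
```

>>> apply_moves([
  {"xyz": [0,0,0],"turn": 0},
  {"xyz": [0,0,0],"turn": 0},
  {"xyz": [0,0,0],"turn": 0},
  {"xyz": [0,0,-10],"turn": 0},
  {"xyz": [0,0,-25],"turn": 0},
  {"xyz": [0,0,-35],"turn": 0},
  {"xyz": [0,0,-35],"turn": 0},
  {"xyz": [0,0,-25],"turn": 0},
  {"xyz": [0,0,0],"turn": 0},
], gripper=0.76)

```text
time: 11.22
tool_pos: [0.6312, -0.3355, 0.2019]
tool_rot: [-3.138, 0.004, -2.971]
contact_force: [-0.5, 0.6, -0.1]
opening: 0.0698
```

```bash
python3 -c "
from h import *
to(.5585,.1055,.20)
s=robot.read_camera('scene');k=2.7
print(ray(s,200+345.5/k,130+409/k,.013))"
```

```text
t11.22 pos [ 0.6312 -0.3355  0.2019] rot [-3.138  0.004 -2.971] q [-0.6   0.72  0.94  0.    1.47 -2.34] F [-0.5  0.6 -0.1] open 0.0698
tool shift mm [ -3.1 446.9   1.9]
[ 0.52879339 -0.03642209  0.013     ]
```

>>> apply_moves([
  {"xyz": [0,25,0],"turn": 0},
  {"xyz": [0,48,0],"turn": 0},
  {"xyz": [0,50,0],"turn": 0},
  {"xyz": [0,50,0],"turn": 0},
  {"xyz": [0,50,0],"turn": 0},
  {"xyz": [0,50,0],"turn": 0},
  {"xyz": [0,50,0],"turn": 0},
  {"xyz": [0,50,0],"turn": 0},
  {"xyz": [0,50,0],"turn": 0},
  {"xyz": [-3,24,0],"turn": 0},
])

```text
time: 12.52
tool_pos: [0.5557, 0.1086, 0.1971]
tool_rot: [3.141, -0.003, -2.969]
contact_force: [-0.4, 0.5, -0.3]
opening: 0.07
```

>>> apply_moves([
  {"xyz": [0,0,0],"turn": 0.174},
  {"xyz": [0,0,0],"turn": 0.174},
  {"xyz": [0,0,0],"turn": 0.174},
  {"xyz": [0,0,0],"turn": 0.174},
  {"xyz": [0,0,0],"turn": 0.174},
  {"xyz": [0,0,0],"turn": 0.174},
  {"xyz": [0,0,0],"turn": 0.174},
  {"xyz": [0,0,0],"turn": 0.174},
  {"xyz": [0,0,0],"turn": 0},
])

```text
time: 13.65
tool_pos: [0.5566, 0.1061, 0.1972]
tool_rot: [-3.139, -0.001, 1.921]
contact_force: [-0.2, -0.1, -0.1]
opening: 0.0696
```

```bash
python3 -c "
from h import *
to(.558,.1055,.039); shot('scene','pics/s4.png')"
```

```text
t13.65 pos [0.5566 0.1061 0.1972] rot [-3.139e+00 -1.000e-03  1.921e+00] q [ 0.05  0.44  1.45  0.    1.25 -0.3 ] F [-0.2 -0.1 -0.1] open 0.0696
tool shift mm [ -1.1   1.1 158.2]
```

View pics/s4.png

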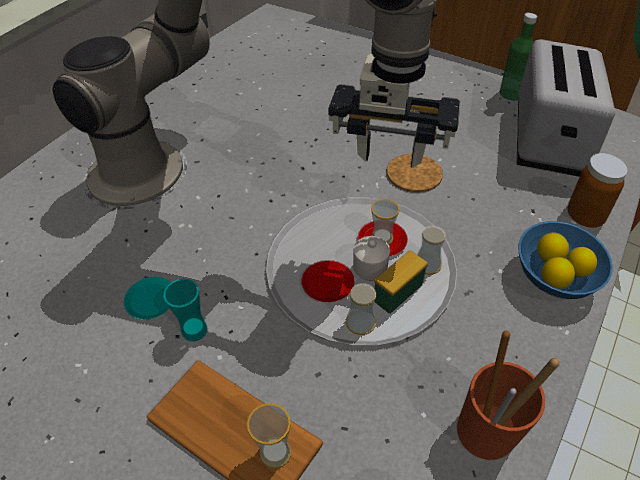

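The tall glass stands on the board at (270,437). The gripper is above the short glass at (384,218).

>>> apply_moves([
  {"xyz": [-1,1,25],"turn": 0},
  {"xyz": [0,0,25],"turn": 0},
  {"xyz": [0,0,25],"turn": 0},
  {"xyz": [0,0,25],"turn": 0},
  {"xyz": [0,0,25],"turn": 0},
  {"xyz": [0,0,20],"turn": 0},
  {"xyz": [0,0,10],"turn": 0},
  {"xyz": [0,0,3],"turn": 0},
  {"xyz": [0,0,0],"turn": 0},
])

```text
time: 14.82
tool_pos: [0.559, 0.1056, 0.041]
tool_rot: [3.141, 0.0, 1.921]
contact_force: [0.8, 0.0, -0.3]
opening: 0.0702
```

>>> apply_moves([
  {"xyz": [0,0,0],"turn": 0},
  {"xyz": [0,0,0],"turn": 0},
  {"xyz": [0,0,0],"turn": 0},
  {"xyz": [0,0,0],"turn": 0},
  {"xyz": [0,0,0],"turn": 0},
  {"xyz": [0,0,0],"turn": 0},
  {"xyz": [0,0,0],"turn": 0},
], gripper=0.2)

```text
time: 15.7
tool_pos: [0.5589, 0.1056, 0.041]
tool_rot: [3.141, 0.0, 1.92]
contact_force: [-0.8, -0.8, 6.0]
opening: 0.0478
```

>>> apply_moves([
  {"xyz": [0,0,-5],"turn": 0},
  {"xyz": [0,0,-10],"turn": 0},
  {"xyz": [0,0,-20],"turn": 0},
  {"xyz": [0,0,-30],"turn": 0},
  {"xyz": [0,0,-35],"turn": 0},
  {"xyz": [0,0,-35],"turn": 0},
  {"xyz": [0,0,-30],"turn": 0},
  {"xyz": [0,0,-20],"turn": 0},
  {"xyz": [0,0,0],"turn": 0},
])

```text
time: 16.82
tool_pos: [0.5594, 0.1057, 0.2275]
tool_rot: [3.138, 0.001, 1.92]
contact_force: [0.0, 0.6, -1.5]
opening: 0.0479
```

```bash
python3 -c "
from h import *
to(.495,-.335,.22)"
```

```text
t16.82 pos [0.5594 0.1057 0.2275] rot [3.138e+00 1.000e-03 1.920e+00] q [ 0.05  0.42  1.4   0.    1.32 -0.3 ] F [ 0.   0.6 -1.5] open 0.0479
tool shift mm [-392.1 -211.3    7.5]
```

>>> apply_moves([
  {"xyz": [0,0,0],"turn": -0.1745},
  {"xyz": [0,0,0],"turn": -0.1745},
  {"xyz": [0,0,0],"turn": -0.1745},
  {"xyz": [0,0,0],"turn": -0.1745},
  {"xyz": [0,0,0],"turn": -0.1745},
  {"xyz": [0,0,0],"turn": -0.1745},
  {"xyz": [0,0,0],"turn": -0.1745},
  {"xyz": [2.4,-18,0],"turn": 0},
  {"xyz": [5,-35,0],"turn": 0},
  {"xyz": [5,-35,0],"turn": 0},
])

```text
time: 18.08
tool_pos: [0.5454, 0.0158, 0.2248]
tool_rot: [-3.141, -0.001, 3.137]
contact_force: [0.4, -0.9, -0.2]
opening: 0.0478
```

>>> apply_moves([
  {"xyz": [5,-35,0],"turn": 0},
  {"xyz": [5,-35,0],"turn": 0},
  {"xyz": [5,-35,0],"turn": 0},
  {"xyz": [5,-35,0],"turn": 0},
  {"xyz": [5,-35,0],"turn": 0},
  {"xyz": [5,-35,0],"turn": 0},
  {"xyz": [5,-35,0],"turn": 0},
  {"xyz": [5,-35,0],"turn": 0},
  {"xyz": [5,-35,0],"turn": 0},
  {"xyz": [5,-37.7,0],"turn": 0},
])

```text
time: 19.32
tool_pos: [0.4947, -0.3368, 0.2249]
tool_rot: [3.141, -0.001, 3.136]
contact_force: [1.1, 0.7, -0.6]
opening: 0.0482
```

>>> apply_moves([
  {"xyz": [2,0,15],"turn": 0},
  {"xyz": [0,0,25],"turn": 0},
  {"xyz": [0,0,30],"turn": 0},
  {"xyz": [0,0,30],"turn": 0},
  {"xyz": [0,0,30],"turn": 0},
  {"xyz": [0,0,20],"turn": 0},
  {"xyz": [0,0,15],"turn": 0},
  {"xyz": [0,0,7],"turn": 0},
  {"xyz": [0,0,3],"turn": 0},
  {"xyz": [0,0,0],"turn": 0},
])

```text
time: 20.58
tool_pos: [0.4944, -0.3352, 0.051]
tool_rot: [-3.141, 0.001, 3.141]
contact_force: [-0.3, 0.3, -0.9]
opening: 0.048
```

```bash
python3 -c "
from h import *
to(.495,-.335,.047)"
```

```text
t20.57 pos [ 0.4944 -0.3352  0.051 ] rot [-3.141e+00  1.000e-03  3.141e+00] q [-0.72  0.65  1.53  0.    0.96 -2.29] F [-0.3  0.3 -0.9] open 0.048
tool shift mm [-0.6  0.2  4. ]
```

>>> apply_moves([
  {"xyz": [0,0,2],"turn": 0},
  {"xyz": [0,0,1.2],"turn": 0},
  {"xyz": [0,0,0.5],"turn": 0},
  {"xyz": [0,0,0],"turn": 0},
  {"xyz": [0,0,0],"turn": 0},
])

```text
time: 21.2
tool_pos: [0.4943, -0.3352, 0.0471]
tool_rot: [-3.141, 0.0, 3.141]
contact_force: [-0.2, 0.4, 0.8]
opening: 0.0478
```

>>> apply_moves([
  {"xyz": [0,0,0.6],"turn": 0},
  {"xyz": [0,0,0],"turn": 0},
  {"xyz": [0,0,0],"turn": 0},
])

```text
time: 21.58
tool_pos: [0.4945, -0.3354, 0.047]
tool_rot: [-3.141, 0.001, 3.141]
contact_force: [-0.9, -0.1, 6.0]
opening: 0.048
```

>>> apply_moves([
  {"xyz": [0,0,0],"turn": 0},
  {"xyz": [0,0,0],"turn": 0},
  {"xyz": [0,0,0],"turn": 0},
  {"xyz": [0,0,-10],"turn": 0},
  {"xyz": [0,0,-25],"turn": 0},
  {"xyz": [0,0,-35],"turn": 0},
  {"xyz": [0,0,-35],"turn": 0},
  {"xyz": [0,0,-35],"turn": 0},
  {"xyz": [0,0,-20],"turn": 0},
], gripper=0.76)

```text
time: 22.7
tool_pos: [0.4946, -0.3354, 0.2092]
tool_rot: [-3.139, 0.003, 3.141]
contact_force: [0.4, -0.3, -0.7]
opening: 0.0699
```

>>> apply_moves([
  {"xyz": [-9,40.4,0],"turn": 0},
  {"xyz": [-9,40.5,0],"turn": 0},
  {"xyz": [-9,40.5,0],"turn": 0},
  {"xyz": [-9,40.5,0],"turn": 0},
  {"xyz": [-9,40.5,0],"turn": 0},
  {"xyz": [-9,40.5,0],"turn": 0},
  {"xyz": [-9,40.5,0],"turn": 0},
  {"xyz": [-9,40.5,0],"turn": 0},
  {"xyz": [-9,40.5,0],"turn": 0},
  {"xyz": [0,0,0],"turn": 0.111},
], gripper=1, newtons=30)

```text
time: 23.95
tool_pos: [0.5755, 0.0322, 0.207]
tool_rot: [3.141, 0.001, 3.032]
contact_force: [-0.2, 0.0, -1.4]
opening: 0.092
```

>>> apply_moves([
  {"xyz": [0,0,0],"turn": 0.111},
  {"xyz": [0,0,20],"turn": 0},
  {"xyz": [0,0,20],"turn": 0},
  {"xyz": [0,0,10],"turn": 0},
  {"xyz": [0,0,0],"turn": 0},
])

```text
time: 24.58
tool_pos: [0.575, 0.0293, 0.1562]
tool_rot: [-3.142, -0.001, 2.919]
contact_force: [0.3, -0.6, -0.6]
opening: 0.0918
```

```bash
python3 -c "
from h import *
to(.5756,.029,.021); shot('scene','pics/s5.png')
a=cv2.imread('pics/s5.png')[110:480,140:480]; cv2.imwrite('pics/c5.png',cv2.resize(a,None,fx=1.6,fy=1.6,interpolation=cv2.INTER_CUBIC))"
```

```text
t24.57 pos [0.575  0.0293 0.1562] rot [-3.142e+00 -1.000e-03  2.919e+00] q [-0.08  0.5   1.48  0.    1.16 -1.43] F [ 0.3 -0.6 -0.6] open 0.0918
tool shift mm [-6.000e-01 -1.000e-01  1.352e+02]
```

View pics/c5.png

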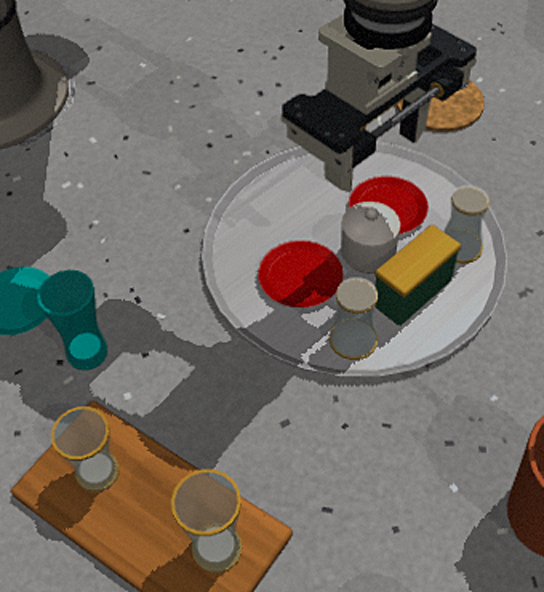

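Both glasses stand on the board, short at (95,470) and tall at (215,545) in the crop. The saucers are empty and the gripper is above the bowl, so I'll descend.

>>> apply_moves([
  {"xyz": [-0.6,0,20],"turn": 0},
  {"xyz": [0,0,25],"turn": 0},
  {"xyz": [0,0,25],"turn": 0},
  {"xyz": [0,0,25],"turn": 0},
  {"xyz": [0,0,20],"turn": 0},
  {"xyz": [0,0,10],"turn": 0},
  {"xyz": [0,0,7],"turn": 0},
  {"xyz": [0,0,3],"turn": 0},
  {"xyz": [0,0,0],"turn": 0},
  {"xyz": [0,0,0],"turn": 0},
])

```text
time: 25.88
tool_pos: [0.5762, 0.0292, 0.0218]
tool_rot: [3.141, 0.001, 2.919]
contact_force: [-0.5, 0.5, -0.4]
opening: 0.0919
```

>>> apply_moves([
  {"xyz": [0,0,0],"turn": 0},
  {"xyz": [0,0,0],"turn": 0},
  {"xyz": [0,0,0],"turn": 0},
  {"xyz": [0,0,0],"turn": 0},
  {"xyz": [0,0,0],"turn": 0},
  {"xyz": [0,0,0],"turn": 0},
  {"xyz": [0,0,0],"turn": 0},
  {"xyz": [0,0,0],"turn": 0},
], gripper=0.4, newtons=30)

```text
time: 26.88
tool_pos: [0.5759, 0.0292, 0.0213]
tool_rot: [3.141, 0.0, 2.919]
contact_force: [0.0, 0.7, 0.7]
opening: 0.0618
```

>>> apply_moves([
  {"xyz": [0,0,-3],"turn": 0},
  {"xyz": [0,0,-5],"turn": 0},
  {"xyz": [0,0,-10],"turn": 0},
  {"xyz": [0,0,-10],"turn": 0},
  {"xyz": [0,0,-10],"turn": 0},
  {"xyz": [0,0,0],"turn": 0},
])

```text
time: 27.62
tool_pos: [0.5766, 0.0291, 0.0605]
tool_rot: [3.141, 0.002, 2.919]
contact_force: [0.4, -0.3, -3.1]
opening: 0.0618
```

```bash
python3 -c "
from h import *
to(.525,.312,.18); shot('scene','pics/s6.png')
a=cv2.imread('pics/s6.png')[130:350,240:480]; cv2.imwrite('pics/c6.png',cv2.resize(a,None,fx=2.7,fy=2.7,interpolation=cv2.INTER_CUBIC))"
```

```text
t27.62 pos [0.5766 0.0291 0.0605] rot [3.141e+00 2.000e-03 2.919e+00] q [-0.08  0.61  1.58  0.    0.95 -1.43] F [ 0.4 -0.3 -3.1] open 0.0618
tool shift mm [ 112.7  264.6 -119.5]
```

View pics/c6.png

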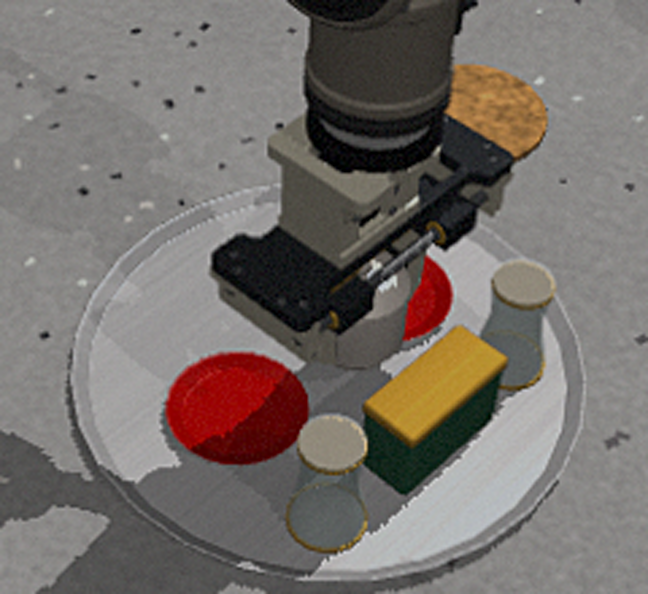

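The bowl is gripped on its wall (61.8 mm opening) and hangs upright at (375,330) in the crop. The spare glasses haven't moved.

>>> apply_moves([
  {"xyz": [0,0,-15],"turn": 0},
  {"xyz": [0,0,-25],"turn": 0},
  {"xyz": [0,0,-15],"turn": 0},
  {"xyz": [0,0,-5],"turn": 0},
  {"xyz": [5.7,13.6,0],"turn": 0},
  {"xyz": [10.7,25.1,0],"turn": 0},
  {"xyz": [10.7,25.1,0],"turn": 0},
  {"xyz": [10.7,25.1,0],"turn": 0},
  {"xyz": [10.7,25.1,0],"turn": 0},
  {"xyz": [10.7,25.1,0],"turn": 0},
])

```text
time: 28.92
tool_pos: [0.5475, 0.1796, 0.1182]
tool_rot: [-3.141, -0.002, 2.92]
contact_force: [-0.2, -0.9, -2.8]
opening: 0.0616
```

>>> apply_moves([
  {"xyz": [10.7,25.1,0],"turn": 0},
  {"xyz": [10.7,25.1,0],"turn": 0},
  {"xyz": [10.7,25.1,0],"turn": 0},
  {"xyz": [10.7,25.1,0],"turn": 0},
  {"xyz": [10.7,25.1,0],"turn": 0},
  {"xyz": [0,0,15],"turn": 0},
  {"xyz": [0,0,20],"turn": 0},
  {"xyz": [0,0,20],"turn": 0},
  {"xyz": [0,0,15],"turn": 0},
  {"xyz": [0,0,0],"turn": 0},
])

```text
time: 30.18
tool_pos: [0.5231, 0.3113, 0.0474]
tool_rot: [-3.139, -0.003, 2.919]
contact_force: [-0.3, 0.1, -2.6]
opening: 0.0617
```

```bash
python3 -c "
from h import *
to(.525,.312,.0255)"
```

```text
t30.18 pos [0.5231 0.3113 0.0474] rot [-3.139e+00 -3.000e-03  2.919e+00] q [ 0.41  0.68  1.49 -0.    0.98 -0.94] F [-0.3  0.1 -2.6] open 0.0617
tool shift mm [-1.7  1.1 21.9]
```

>>> apply_moves([
  {"xyz": [-1.2,0.8,8],"turn": 0},
  {"xyz": [0,0,6],"turn": 0},
  {"xyz": [0,0,4],"turn": 0},
  {"xyz": [0,0,2],"turn": 0},
  {"xyz": [0,0,0],"turn": 0},
  {"xyz": [0,0,0],"turn": 0},
])

```text
time: 30.92
tool_pos: [0.5258, 0.3127, 0.0296]
tool_rot: [3.141, 0.0, 2.919]
contact_force: [0.4, 0.1, -3.4]
opening: 0.0615
```

>>> apply_moves([
  {"xyz": [0,0,1],"turn": 0},
  {"xyz": [0,0,0],"turn": 0},
  {"xyz": [0,0,0],"turn": 0},
])

```text
time: 31.3
tool_pos: [0.5256, 0.3126, 0.0284]
tool_rot: [3.141, 0.0, 2.919]
contact_force: [-0.2, 0.6, -2.7]
opening: 0.0615
```

>>> apply_moves([
  {"xyz": [0,0,1],"turn": 0},
  {"xyz": [0,0,1],"turn": 0},
  {"xyz": [0,0,0.3],"turn": 0},
  {"xyz": [0,0,0],"turn": 0},
  {"xyz": [0,0,0],"turn": 0},
])

```text
time: 31.92
tool_pos: [0.5256, 0.3126, 0.0261]
tool_rot: [3.141, 0.0, 2.919]
contact_force: [-0.3, 1.5, -3.8]
opening: 0.0616
```

>>> apply_moves([
  {"xyz": [0,0,0.6],"turn": 0},
  {"xyz": [0,0,0],"turn": 0},
  {"xyz": [0,0,0],"turn": 0},
])

```text
time: 32.3
tool_pos: [0.5256, 0.3126, 0.0254]
tool_rot: [3.141, -0.0, 2.919]
contact_force: [0.9, -0.3, -2.4]
opening: 0.0617
```

>>> apply_moves([
  {"xyz": [0,0,0.5],"turn": 0},
  {"xyz": [0,0,0],"turn": 0},
  {"xyz": [0,0,0],"turn": 0},
])

```text
time: 32.67
tool_pos: [0.5257, 0.3126, 0.0254]
tool_rot: [3.141, 0.0, 2.919]
contact_force: [-1.7, -0.2, 4.2]
opening: 0.0614
```

>>> apply_moves([
  {"xyz": [0,0,0.4],"turn": 0},
  {"xyz": [0,0,0],"turn": 0},
  {"xyz": [0,0,0],"turn": 0},
])

```text
time: 33.05
tool_pos: [0.5257, 0.3126, 0.0253]
tool_rot: [3.141, 0.0, 2.919]
contact_force: [-2.5, -1.8, 6.9]
opening: 0.0614
```

>>> apply_moves([
  {"xyz": [0,0,0],"turn": 0},
  {"xyz": [0,0,0],"turn": 0},
  {"xyz": [0,0,0],"turn": 0},
  {"xyz": [0,0,-10],"turn": 0},
  {"xyz": [0,0,-25],"turn": 0},
  {"xyz": [0,0,-35],"turn": 0},
  {"xyz": [0,0,-40],"turn": 0},
  {"xyz": [0,0,-40],"turn": 0},
  {"xyz": [0,0,-25],"turn": -0.111},
  {"xyz": [0,0,0],"turn": -0.111},
], gripper=1)

```text
time: 34.3
tool_pos: [0.5267, 0.3132, 0.2032]
tool_rot: [3.139, 0.006, -3.138]
contact_force: [0.2, 0.2, -1.1]
opening: 0.0919
```

>>> apply_moves([
  {"xyz": [2,-45,0],"turn": 0},
  {"xyz": [2,-45,0],"turn": 0},
  {"xyz": [2,-45,0],"turn": 0},
  {"xyz": [2,-45,0],"turn": 0},
  {"xyz": [2,-45,0],"turn": 0},
  {"xyz": [2,-45,0],"turn": 0},
  {"xyz": [2,-45,0],"turn": 0},
  {"xyz": [2,-45,0],"turn": 0},
  {"xyz": [2,-45,0],"turn": 0},
  {"xyz": [2,-45,0],"turn": 0},
], gripper=0.76, newtons=10)

```text
time: 35.55
tool_pos: [0.5054, -0.1389, 0.2004]
tool_rot: [-3.141, 0.001, 3.141]
contact_force: [0.7, -0.0, -0.2]
opening: 0.0699
```

>>> apply_moves([
  {"xyz": [3,-50,0],"turn": 0},
  {"xyz": [3,-50,0],"turn": 0},
  {"xyz": [3,-50,0],"turn": 0},
  {"xyz": [2,-48,0],"turn": 0},
  {"xyz": [0,0,20],"turn": 0},
  {"xyz": [0,0,20],"turn": 0},
  {"xyz": [0,0,0],"turn": 0},
])

```text
time: 36.42
tool_pos: [0.4937, -0.3349, 0.1586]
tool_rot: [3.14, -0.002, 3.141]
contact_force: [-0.3, 0.7, 0.3]
opening: 0.0698
```

```bash
python3 -c "
from h import *
to(.4945,-.3354,.047); shot('top','pics/t7.png')
a=cv2.imread('pics/t7.png')[120:300,120:400]; cv2.imwrite('pics/c7.png',cv2.resize(a,None,fx=2.8,fy=2.8,interpolation=cv2.INTER_CUBIC))"
```

```text
t36.42 pos [ 0.4937 -0.3349  0.1586] rot [ 3.140e+00 -2.000e-03  3.141e+00] q [-0.72  0.53  1.42  0.    1.2  -2.29] F [-0.3  0.7  0.3] open 0.0698
tool shift mm [ -0.8  -0.5 111.6]
```

View pics/c7.png

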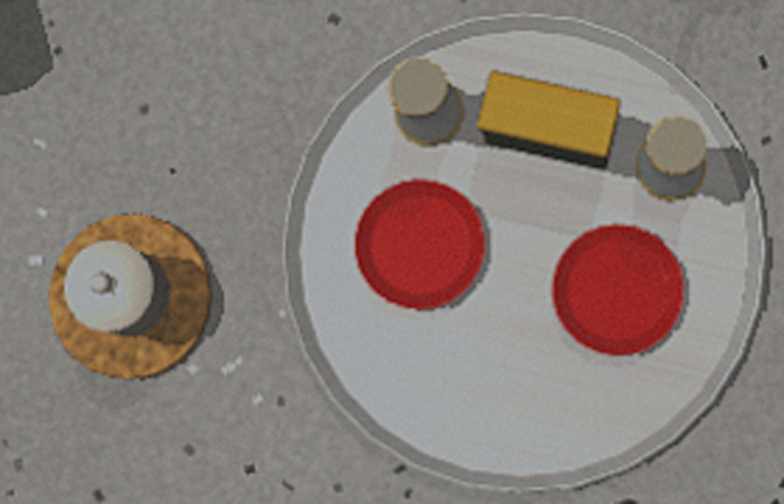

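The bowl stands on the trivet: knob (101,283), lid centre (110,285) and trivet centre (130,296) in the crop. The saucer centres are (420,244) and (619,290). I'll check the centring now.

```bash
python3 -c "
from h import *
c=robot.read_camera('top'); k=2.8
T=lambda x,y,z: ray(c,120+(x+.5)/k-.5,120+(y+.5)/k-.5,z).round(4)
print('triv',T(130.5,296,.007),'lid',T(110,285.5,.0645),'knob',T(101,283,.084))
print('S',T(420.5,244.5,.013),'T',T(619,289.5,.013))"
```

```text
triv [0.5241 0.3139 0.007 ] lid [0.5252 0.3115 0.0645] knob [0.5247 0.3118 0.084 ]
S [0.5594 0.1034 0.013 ] T [ 0.5269 -0.037   0.013 ]
```

>>> apply_moves([
  {"xyz": [-0.8,-0.5,20],"turn": 0},
  {"xyz": [0,0,25],"turn": 0},
  {"xyz": [0,0,25],"turn": 0},
  {"xyz": [0,0,20],"turn": 0},
  {"xyz": [0,0,12],"turn": 0},
  {"xyz": [0,0,7],"turn": 0},
  {"xyz": [0,0,2],"turn": 0},
  {"xyz": [0,0,0],"turn": 0},
])

```text
time: 37.52
tool_pos: [0.4955, -0.3361, 0.049]
tool_rot: [-3.141, 0.001, 3.141]
contact_force: [-0.0, 1.1, -0.4]
opening: 0.0701
```

>>> apply_moves([
  {"xyz": [0,0,0],"turn": 0},
  {"xyz": [0,0,0],"turn": 0},
  {"xyz": [0,0,0],"turn": 0},
  {"xyz": [0,0,0],"turn": 0},
  {"xyz": [0,0,0],"turn": 0},
  {"xyz": [0,0,0],"turn": 0},
  {"xyz": [0,0,0],"turn": 0},
], gripper=0.2)

```text
time: 38.4
tool_pos: [0.4953, -0.336, 0.0487]
tool_rot: [-3.141, 0.0, 3.141]
contact_force: [-0.2, -0.2, 3.2]
opening: 0.0482
```

>>> apply_moves([
  {"xyz": [0,0,-5],"turn": 0},
  {"xyz": [0,0,-10],"turn": 0},
  {"xyz": [0,0,-20],"turn": 0},
  {"xyz": [0,0,-30],"turn": 0},
  {"xyz": [0,0,-35],"turn": 0},
  {"xyz": [0,0,-35],"turn": 0},
  {"xyz": [0,0,-25],"turn": 0},
  {"xyz": [0,0,-10],"turn": 0},
  {"xyz": [0,0,0],"turn": 0},
])

```text
time: 39.52
tool_pos: [0.4952, -0.3359, 0.2187]
tool_rot: [-3.141, 0.0, 3.141]
contact_force: [-0.2, 0.8, -1.5]
opening: 0.0484
```

```bash
python3 -c "
from h import *
to(.5595,.104,.045)"
```

```text
t39.52 pos [ 0.4952 -0.3359  0.2187] rot [-3.141  0.     3.141] q [-0.72  0.48  1.32  0.    1.33 -2.29] F [-0.2  0.8 -1.5] open 0.0484
tool shift mm [-64.2 439.9 173.7]
```

>>> apply_moves([
  {"xyz": [-3.2,20,0],"turn": 0},
  {"xyz": [-5.1,35,0],"turn": 0},
  {"xyz": [-5.1,35,0],"turn": 0},
  {"xyz": [-5.1,35,0],"turn": 0},
  {"xyz": [-5.1,35,0],"turn": 0},
  {"xyz": [-5.1,35,0],"turn": 0},
  {"xyz": [-5.1,35,0],"turn": 0},
  {"xyz": [-5.1,35,0],"turn": 0},
  {"xyz": [-5.1,35,0],"turn": 0},
  {"xyz": [-5.1,35,0],"turn": 0},
])

```text
time: 40.78
tool_pos: [0.5434, 0.0015, 0.2173]
tool_rot: [3.141, -0.002, -3.141]
contact_force: [0.9, -0.3, -1.2]
opening: 0.0483
```

>>> apply_moves([
  {"xyz": [-5.1,35,0],"turn": 0},
  {"xyz": [-5.1,35,0],"turn": 0},
  {"xyz": [-4.9,34.9,0],"turn": 0},
  {"xyz": [0,0,15],"turn": 0},
  {"xyz": [0,0,25],"turn": 0},
  {"xyz": [0,0,30],"turn": 0},
  {"xyz": [0,0,30],"turn": 0},
  {"xyz": [0,0,25],"turn": 0},
  {"xyz": [0,0,15],"turn": 0},
  {"xyz": [0,0,0],"turn": 0},
])

```text
time: 42.02
tool_pos: [0.5584, 0.1038, 0.0771]
tool_rot: [-3.141, -0.003, 3.141]
contact_force: [-0.4, 0.4, -0.7]
opening: 0.0484
```

>>> apply_moves([
  {"xyz": [0,0,12],"turn": 0},
  {"xyz": [0,0,8],"turn": 0},
  {"xyz": [0,0,4],"turn": 0},
  {"xyz": [0,0,0],"turn": 0},
  {"xyz": [0,0,0],"turn": 0},
])

```text
time: 42.65
tool_pos: [0.5598, 0.104, 0.0548]
tool_rot: [3.141, 0.001, 3.141]
contact_force: [-1.2, -0.4, -1.1]
opening: 0.0486
```

```bash
python3 -c "
from h import *
to(.5595,.104,.0427)"
```

```text
t42.65 pos [0.5598 0.104  0.0548] rot [3.141e+00 1.000e-03 3.141e+00] q [ 0.05  0.61  1.61  0.    0.92 -1.52] F [-1.2 -0.4 -1.1] open 0.0486
tool shift mm [ 0.3 -0.  12.1]
```

>>> apply_moves([
  {"xyz": [0,0,4],"turn": 0},
  {"xyz": [0,0,4],"turn": 0},
  {"xyz": [0,0,2],"turn": 0},
  {"xyz": [0,0,1],"turn": 0},
  {"xyz": [0,0,0.5],"turn": 0},
  {"xyz": [0,0,0],"turn": 0},
  {"xyz": [0,0,0],"turn": 0},
])

```text
time: 43.52
tool_pos: [0.5596, 0.104, 0.0431]
tool_rot: [3.141, 0.0, 3.141]
contact_force: [-0.5, -0.5, -0.7]
opening: 0.0481
```

>>> apply_moves([
  {"xyz": [0,0,0.7],"turn": 0},
  {"xyz": [0,0,0],"turn": 0},
  {"xyz": [0,0,0],"turn": 0},
])

```text
time: 43.9
tool_pos: [0.5598, 0.104, 0.0427]
tool_rot: [3.141, 0.001, 3.141]
contact_force: [-1.0, -1.0, 3.9]
opening: 0.0484
```

>>> apply_moves([
  {"xyz": [0,0,0],"turn": 0},
  {"xyz": [0,0,0],"turn": 0},
  {"xyz": [0,0,0],"turn": 0},
  {"xyz": [0,0,-10],"turn": 0},
  {"xyz": [0,0,-25],"turn": 0},
  {"xyz": [0,0,-35],"turn": 0},
  {"xyz": [0,0,-40],"turn": 0},
  {"xyz": [0,0,-35],"turn": 0},
  {"xyz": [0,0,-15],"turn": 0},
], gripper=0.76)

```text
time: 45.02
tool_pos: [0.5603, 0.104, 0.205]
tool_rot: [3.141, 0.004, 3.141]
contact_force: [0.6, -0.4, 0.2]
opening: 0.0697
```

>>> apply_moves([
  {"xyz": [-7,-43.9,0],"turn": 0},
  {"xyz": [-7,-43.9,0],"turn": 0},
  {"xyz": [-7,-43.9,0],"turn": 0},
  {"xyz": [-7,-43.9,0],"turn": 0},
  {"xyz": [-7,-43.9,0],"turn": 0},
  {"xyz": [-7,-43.9,0],"turn": 0},
  {"xyz": [-7,-43.9,0],"turn": 0},
  {"xyz": [-7,-43.9,0],"turn": 0},
  {"xyz": [-7,-43.9,0],"turn": 0},
  {"xyz": [-7,-43.9,0],"turn": 0},
])

```text
time: 46.28
tool_pos: [0.6292, -0.3362, 0.2012]
tool_rot: [3.14, -0.001, 3.141]
contact_force: [0.7, -0.0, 0.3]
opening: 0.0699
```

>>> apply_moves([
  {"xyz": [0,0,20],"turn": 0},
  {"xyz": [0,0,10],"turn": 0},
  {"xyz": [0,0,0],"turn": 0},
])

```text
time: 46.65
tool_pos: [0.6289, -0.3341, 0.1709]
tool_rot: [3.14, -0.002, -3.141]
contact_force: [-0.4, 0.1, 0.1]
opening: 0.0698
```

```bash
python3 -c "
from h import *
to(.6303,-.3349,.0695); shot('scene','pics/s8.png')
a=cv2.imread('pics/s8.png')[170:480,140:480]; cv2.imwrite('pics/c8.png',cv2.resize(a,None,fx=1.9,fy=1.9,interpolation=cv2.INTER_CUBIC))"
```

```text
t46.65 pos [ 0.6289 -0.3341  0.1709] rot [ 3.140e+00 -2.000e-03 -3.141e+00] q [-0.6   0.74  0.99  0.    1.41 -2.17] F [-0.4  0.1  0.1] open 0.0698
tool shift mm [ -1.4  -0.8 101.4]
```

View pics/c8.png

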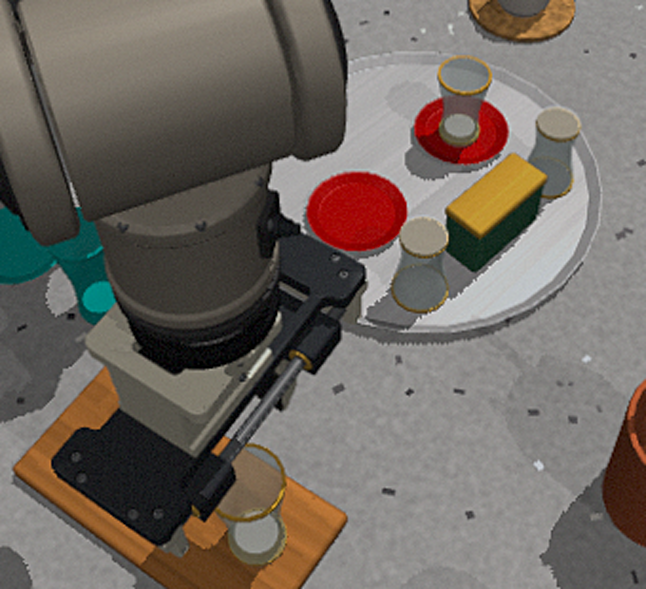

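The short glass is back on its saucer at (460,125), and the gripper is above the tall glass. Picking up the tall glass.

>>> apply_moves([
  {"xyz": [-0.7,-0.4,20],"turn": 0},
  {"xyz": [0,0,25],"turn": 0},
  {"xyz": [0,0,25],"turn": 0},
  {"xyz": [0,0,15],"turn": 0},
  {"xyz": [0,0,10],"turn": 0},
  {"xyz": [0,0,5],"turn": 0},
  {"xyz": [0,0,0],"turn": 0},
])

```text
time: 47.58
tool_pos: [0.6303, -0.3355, 0.0726]
tool_rot: [-3.141, 0.0, 3.141]
contact_force: [-0.4, 0.3, -1.0]
opening: 0.0699
```

>>> apply_moves([
  {"xyz": [0,0,0],"turn": 0},
  {"xyz": [0,0,0],"turn": 0},
  {"xyz": [0,0,0],"turn": 0},
  {"xyz": [0,0,0],"turn": 0},
  {"xyz": [0,0,0],"turn": 0},
  {"xyz": [0,0,0],"turn": 0},
  {"xyz": [0,0,0],"turn": 0},
], gripper=0.2)

```text
time: 48.45
tool_pos: [0.6304, -0.3355, 0.0728]
tool_rot: [-3.141, 0.001, 3.141]
contact_force: [0.2, 1.7, 5.3]
opening: 0.0519
```

>>> apply_moves([
  {"xyz": [0,0,-5],"turn": 0},
  {"xyz": [0,0,-10],"turn": 0},
  {"xyz": [0,0,-20],"turn": 0},
  {"xyz": [0,0,-30],"turn": 0},
  {"xyz": [0,0,-35],"turn": 0},
  {"xyz": [0,0,-30],"turn": 0},
  {"xyz": [0,0,-15],"turn": 0},
  {"xyz": [0,0,-5],"turn": 0},
  {"xyz": [0,0,0],"turn": 0},
])

```text
time: 49.58
tool_pos: [0.6298, -0.3353, 0.2213]
tool_rot: [3.141, -0.001, 3.141]
contact_force: [-0.3, 0.3, -2.1]
opening: 0.0524
```

```bash
python3 -c "
from h import *
to(.5278,-.0358,.07)"
```

```text
t49.58 pos [ 0.6298 -0.3353  0.2213] rot [ 3.141e+00 -1.000e-03  3.141e+00] q [-0.6   0.72  0.9   0.    1.52 -2.17] F [-0.3  0.3 -2.1] open 0.0524
tool shift mm [102.1 299.5 151.3]
```

>>> apply_moves([
  {"xyz": [6,17.5,0],"turn": 0},
  {"xyz": [10.7,31.3,0],"turn": 0},
  {"xyz": [10.7,31.3,0],"turn": 0},
  {"xyz": [10.7,31.3,0],"turn": 0},
  {"xyz": [10.7,31.3,0],"turn": 0},
  {"xyz": [10.7,31.3,0],"turn": 0},
  {"xyz": [10.7,31.3,0],"turn": 0},
  {"xyz": [10.7,31.3,0],"turn": 0},
  {"xyz": [10.7,31.3,0],"turn": 0},
  {"xyz": [10.7,31.6,0],"turn": 0},
])

```text
time: 50.82
tool_pos: [0.5268, -0.0348, 0.221]
tool_rot: [3.141, -0.002, 3.141]
contact_force: [-0.7, 0.1, -1.6]
opening: 0.0522
```

>>> apply_moves([
  {"xyz": [0,0,10],"turn": 0},
  {"xyz": [0,0,20],"turn": 0},
  {"xyz": [0,0,30],"turn": 0},
  {"xyz": [0,0,30],"turn": 0},
  {"xyz": [0,0,25],"turn": 0},
  {"xyz": [0,0,15],"turn": 0},
  {"xyz": [0,0,8],"turn": 0},
  {"xyz": [0,0,4],"turn": 0},
  {"xyz": [0,0,0],"turn": 0},
  {"xyz": [0,0,0],"turn": 0},
])

```text
time: 52.08
tool_pos: [0.5283, -0.036, 0.081]
tool_rot: [-3.141, 0.001, 3.141]
contact_force: [0.6, 0.0, -0.8]
opening: 0.0521
```

```bash
python3 -c "
from h import *
to(.5278,-.0358,.0668)"
```

```text
t52.08 pos [ 0.5283 -0.036   0.081 ] rot [-3.141e+00  1.000e-03  3.141e+00] q [-0.21  0.51  1.7   0.    0.93 -1.78] F [ 0.6  0.  -0.8] open 0.0521
tool shift mm [ 0.5  0.2 14.2]
```

>>> apply_moves([
  {"xyz": [0.4,0,5],"turn": 0},
  {"xyz": [0,0,4],"turn": 0},
  {"xyz": [0,0,2.5],"turn": 0},
  {"xyz": [0,0,1],"turn": 0},
  {"xyz": [0,0,0.5],"turn": 0},
  {"xyz": [0,0,0],"turn": 0},
  {"xyz": [0,0,0],"turn": 0},
])

```text
time: 52.95
tool_pos: [0.5276, -0.0359, 0.0674]
tool_rot: [3.142, 0.0, 3.141]
contact_force: [0.2, -0.3, -1.2]
opening: 0.0525
```

>>> apply_moves([
  {"xyz": [0,0,0.7],"turn": 0},
  {"xyz": [0,0,0],"turn": 0},
  {"xyz": [0,0,0],"turn": 0},
])

```text
time: 53.32
tool_pos: [0.5277, -0.0359, 0.0669]
tool_rot: [-3.142, 0.001, 3.141]
contact_force: [0.5, 0.3, 1.7]
opening: 0.0522
```

>>> apply_moves([
  {"xyz": [0,0,0.6],"turn": 0},
  {"xyz": [0,0,0],"turn": 0},
  {"xyz": [0,0,0],"turn": 0},
])

```text
time: 53.7
tool_pos: [0.5281, -0.0359, 0.0668]
tool_rot: [-3.141, 0.002, 3.141]
contact_force: [-0.2, 0.7, 6.0]
opening: 0.0526
```

The glass is seated. Next I'll release it, rise, and back off towards the base for a clear view.

>>> apply_moves([
  {"xyz": [0,0,0],"turn": 0},
  {"xyz": [0,0,0],"turn": 0},
  {"xyz": [0,0,0],"turn": 0},
  {"xyz": [0,0,-10],"turn": 0},
  {"xyz": [0,0,-25],"turn": 0},
  {"xyz": [0,0,-35],"turn": 0},
  {"xyz": [0,0,-40],"turn": 0},
  {"xyz": [0,0,-35],"turn": 0},
  {"xyz": [0,0,-20],"turn": 0},
], gripper=0.76)

```text
time: 54.82
tool_pos: [0.528, -0.036, 0.2338]
tool_rot: [-3.141, 0.003, 3.141]
contact_force: [0.1, -0.3, -0.8]
opening: 0.0698
```

>>> apply_moves([
  {"xyz": [17,-30,0],"turn": 0},
  {"xyz": [17,-30,0],"turn": 0},
  {"xyz": [17,-30,0],"turn": 0},
  {"xyz": [17,-30,0],"turn": 0},
  {"xyz": [17,-30,0],"turn": 0},
  {"xyz": [17,-30,0],"turn": 0},
  {"xyz": [10,-30,0],"turn": 0},
  {"xyz": [0,0,0],"turn": 0},
  {"xyz": [0,0,0],"turn": 0},
])

```text
time: 55.95
tool_pos: [0.4155, -0.2454, 0.2313]
tool_rot: [3.141, 0.0, 3.141]
contact_force: [-1.1, -0.3, 0.4]
opening: 0.0695
```

```bash
python3 -c "
from h import *
shot('top','pics/t9.png');shot('scene','pics/s9.png')
a=cv2.imread('pics/t9.png')[120:300,120:400]; b=cv2.imread('pics/s9.png')[150:345,250:470]
cv2.imwrite('pics/c9.png',cv2.resize(a,None,fx=2.8,fy=2.8,interpolation=cv2.INTER_CUBIC))
cv2.imwrite('pics/d9.png',cv2.resize(b,None,fx=3,fy=3,interpolation=cv2.INTER_CUBIC))"
```

```text
(no output)
```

View pics/c9.png

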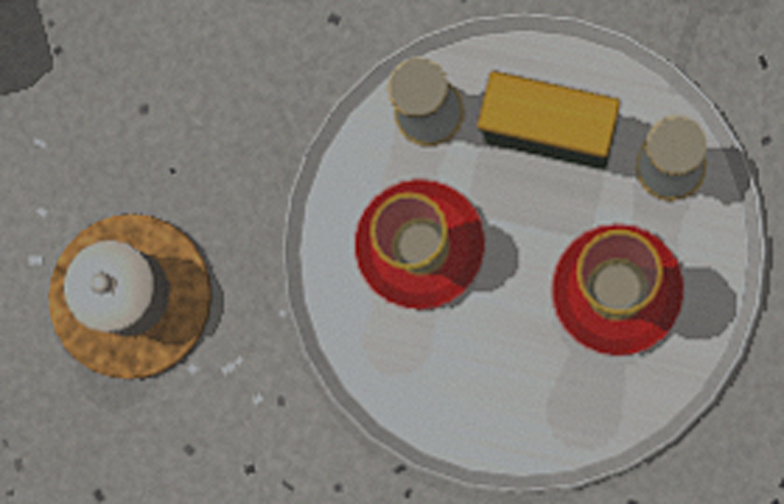

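View pics/d9.png

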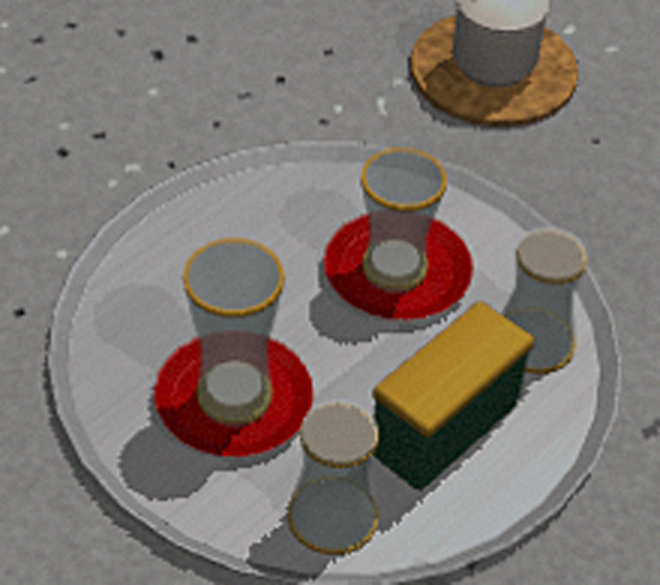

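All three things stand upright. In the top crop the glass rims are at (409,231) and (619,272), and the spares haven't moved. Handing in.

```bash
python3 -c "
from h import *
c=robot.read_camera('top'); k=2.8
T=lambda x,y,z: ray(c,120+(x+.5)/k-.5,120+(y+.5)/k-.5,z).round(4)
print(T(409,231.5,.088),T(619.5,272,.114))
print(robot.hand_in())"
```

```text
[0.5576 0.103  0.088 ] [ 0.5271 -0.0356  0.114 ]
the job is handed in; nothing more can be done
None
```

The job is done and handed in at about 56 s on the robot's clock. I moved the tall and then the short glass to the board, and stood the sugar bowl on the trivet. Then I put the short and then the tall glass back on the saucers they came from.

- **Position:** the last pictures show the bowl about 2 mm from the trivet's centre. Each glass is within about 2 mm of its saucer's centre, which is as fine as the calibration goes.
- **Condition:** everything is upright, the two upturned glasses and the turquoise things were not touched, and the gripper is clear of everything.
- **Forces:** set-down forces stayed at about 7 N or less in every reading.
- **One reading off:** the fingers stopped at about 52 mm on the tall glass and 48 mm on the short one, not the 46 and 40 mm listed. The pads reach higher up the flared walls, and both grips held without slipping.

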